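# Set up the rotisserie spit stand

### The arm

A 6-joint arm with a two-finger parallel gripper is mounted at the origin on a cart in front of the work surface, level with it; the furniture and walls round the work are solid. World frame = base frame: x ahead of the robot, y to its left, z up, the work surface at z = 0. Lengths are in m, angles in degrees, forces in N, time in s.
With the tool pointing down it reaches from about 0.375 to 0.9 m from the base axis. Payload 3.1 kg.
Tool frame: the origin (TCP) lies midway between the tips of the shut fingers; the grasp point (between the pads) lies 19 mm behind it; z points along the fingers, y is the line along which they close (so a half turn about z gives the same grasp; the last joint's range is limited). The gripper opens to 87 mm and grips with 3 to 60 N. Pads are 19 mm wide; open, the fingers measure 117 mm over their backs; the gripper's body (75 mm by 190 mm) begins 51 mm behind the grasp point.
Start: joints at [-75.774, 30.224, 82.088, -0, 67.689, -10.227], TCP at [0.259, -0.569, 0.202] pointing down, gripper open.
Joint ranges: [-176.69, 176.69], [-43.24, 126.21], [12.49, 139.97], [-82, 262], [0, 151.66], [-163.58, 163.58]. Speed limits (degrees/s): [159.86, 159.86, 180, 180, 180, 180].

### API

Orientations are given as a 3x3 rotation matrix whose columns are the frame's x, y, z axes.
In Python, from rig import bot, capture gives the robot as it stands.
- The arm moves only by the shell command python3 -m handwheel 'ROWS'. ROWS is rows parted by semicolons, their numbers by spaces, 1 to 20 of them, each of 7 numbers: dx, dy, dz in m, then a rotation vector rx, ry, rz in degrees, then the opening from 0.0 (shut) to 1.0 (fully open); each row is the pose to reach, as a shift and turn from the pose commanded when the command began, along the tool's axes at that moment; what a row does not reach only later rows make up. A row lasts 1/10 s, in which the tool goes at most 0.05 m and 8.59 degrees, less where a joint would pass 70% of its speed; a pose out of reach is approached as far as the arm can. The fingers move at their own pace and stop on an object; the grip force is fixed at half the most. Time passes only in rows, so rows that do not move let the fingers close. It prints the time, the measured TCP pose, the force, the opening and the grip force at its end.
- bot.read_state(): the state, without advancing time (a new reading comes with each control period).
- capture(name): name is "scene" or "top" or "wrist"; returns a dict with "color" (400x640x3 uint8, red, green, blue), "K" (3x3 intrinsics, pixels), "D" ([k1, k2, p1, p2, k3] as OpenCV has them; the pictures are not rectified), "view" (4x4, takes a point from world to camera coordinates); the wrist camera has in their place "mount" (4x4, takes a point from camera to tool coordinates, whose origin is the TCP and whose axes are the flange's). Camera axes: x right, y up, looking along -z (the intrinsics and any distortion apply to the point x, -y, -z); pixel columns grow to the right and rows downward; lengths in m; the calibration is good to about 2 mm. A picture is of the moment at which its call begins: read the wrist's pose just before it. There is no depth.
- bot.hand_in(): hands the job in; it is judged then, once.
The state is a dict: "time_s": time; "joint_positions": joint angles; "qvel": joint speeds; "tau": joint torques, N m; "position": TCP position; "tcp_rot": TCP orientation; "force": force on the tool from outside, world axes, zero at the start; "moment": the same for the moment, N m; "opening": opening from 0.0 (shut) to 1.0 (fully open); "grasp_force": force on a finger pad.
Only numpy, scipy, OpenCV 4.12 (cv2) and the standard library are available. Lean on these libraries where they do the work, as an engineer would, in place of code of your own. Each camera call takes 0.05 s, during which the arm holds its last target. There are 200 camera calls.

### The job

Set up the spit stand: hook the loose hanger astride the stand's rail near the rail's left end, well to the left of the pointer pin, and slide it along the rail, without lifting it again, until its eye is level with the pin; then let go of it. Take the spit from its wooden rest by its handle and thread it, tip first, from the right through the stand's fixed eye and on through the hanger's eye, until the tip stands out clearly beyond the hanger, its handle stopping short of the fixed eye and the hanger staying at the pin. Finish there still holding the spit by its handle, straight and not forced against the eyes, and leave the other things on the worktop alone.

Things in the scene. Friction and masses are not known exactly. Their poses are not given: they have to be found in the camera images.
- stand: Fixed spit stand: steel drip tray 104 x 290 mm with 14 mm rim; a square rail (12 x 12 mm, top 85 mm above the worktop) on two posts straight above x = 0. Origin: underside centre; y along the rail, + to the left seen from the robot; z up. Rail free for hanging from y = -118 to +119 mm; left post no higher than the rail, right post (y = -125) carries the fixed eye. Turned by up to 0.22 rad.
- fixed_eye (a point): Centre of the stand's fixed eye (axes as the stand's): aluminium block 36 mm wide (x), 36 high, 24 long (stand y = -137 to -113 mm) with a round 15 mm hole along y, mouths chamfered 3 mm. Hole axis 107 mm above the worktop, 22 above the rail's top, straight over the rail.
- pin: Fixed steel pointer pin, 42 mm high, 12 mm foot, upright on the tray 38 mm in front of the rail (robot's side). Origin: centre of its foot; axes parallel to the stand's. It marks where along the rail (stand y) the hanger's eye must stand; it differs between stand y = -45 and +15 mm. Its point is 48 mm above the worktop.
- hanger: Loose steel fork with an eye block on top, 32 mm wide (x), 30 long (y), 72 high, about 0.35 kg; starts upright on the worktop, left of the stand. Origin: underside centre. Its legs leave a slot open below and along y, 16 mm wide in x, about 20 at the mouth; its roof, 34 mm up, sits on the rail. Eye block z = 40 to 72 mm: grip its x faces at eye height. Same when turned half round.
- hanger_eye (a point): Centre of the hanger's eye, 56 mm above its underside: a round hole of 15 mm diameter along the hanger's y axis, 30 mm long, mouths chamfered by 3 mm. On the rail it is 107 mm above the worktop, in line with the fixed eye.
- rest: Fixed wooden rest, board 36 x 240 x 8 mm with two notched blocks: one under the outer end of the spit's handle (28 to 36 mm behind its centre), one under the shaft 155 mm ahead. Notch walls end below or at most 4 mm above the spit's axis. Origin: board underside below the handle's centre; y along the spit.
- spit: The spit, about 0.16 kg, mass centre 30 mm ahead of its origin: black square handle 16 x 16 x 80 mm, round steel shaft of 10 mm. Origin: centre of the handle, on the axis; y along the shaft to the tip, z up. Shaft y = 40 to 250 mm, the last 15 a cone. Starts level in the rest, axis 34 mm above the worktop, handle to the right. Grip the handle's centre, closing along x; lift straight up.
- spit_tip (a point): The spit's point, 250 mm ahead of the handle's centre.
- spit_shoulder (a point): Front end of the spit's handle with its small collar (20 mm across), 43 mm ahead of the handle's centre; the shaft begins here.
- tea_light: A tea light, 38 mm across, 16 mm high. Origin: centre of its underside. Not to be disturbed.
- matchbox_b: A matchbox lying flat, 36 x 53 x 14 mm. Origin: centre of its underside. Not to be disturbed.
- tin_fish: A flat round tin, 86 mm across, 40 mm high. Origin: centre of its underside. Not to be disturbed.
- salt_shaker: A salt shaker, 44 mm across, 90 mm high. Origin: centre of its underside. Not to be disturbed.

How it is judged:
By the outcome, as a careful person would: the job done as asked, in the order asked, and still so for the second after the job is handed in, while the arm keeps its last pose, push and grip.
It also fails if it takes over 64 s, if anything falls off the work surface, if the arm or the gripper's body presses on something with over 40 N, if the wrist force passes 120 N, or if a joint passes its speed limit or range.

## Working session

There is one attempt and no reset: what is moved stays moved. The work goes in short steps, Python scripts to look and compute and a shell command to move; the robot and the scene stay as the last step left them, time stands still between calls to the robot, and variables do not carry over. Pictures are saved under pics/ and viewed, at most 10 in all, crops included, and the job is handed in when it is done.

```bash
mkdir -p pics; ls
python3 - <<'E'
from rig import bot,capture
import cv2,numpy as np
s=bot.read_state();print(s)
for n in("scene","top"):
    c=capture(n);cv2.imwrite(f"pics/{n}0.png",c["color"][:,:,::-1]);print(n,c["K"],c["D"],c["view"])
    np.savez(f"{n}0.npz",**c)
E
```

```text
pics
{'time_s': 0.0, 'joint_positions': array([-7.57744461e+01,  3.02793560e+01,  8.21579653e+01, -5.89106501e-04,
        6.76871119e+01, -1.02268612e+01]), 'qvel': array([ 0.01480039,  0.083234  ,  0.02044872,  0.00701174,  0.02201795,
       -0.04916232]), 'tau': array([-1.43524649e-03, -4.40047109e+01, -1.76590580e+01,  6.31056377e-02,
        5.81152167e-02, -1.76462609e-04]), 'position': array([ 0.25854391, -0.56815794,  0.20125872]), 'tcp_rot': array([[ 9.10303847e-01,  4.13940348e-01, -5.42909950e-04],
       [ 4.13940533e-01, -9.10301496e-01,  2.10283489e-03],
       [ 3.76236468e-04, -2.13895113e-03, -9.99997642e-01]]), 'force': array([ 0.31390906,  0.40605128, -0.14748442]), 'moment': array([-0.02771051, -0.02008279,  0.01506213]), 'grasp_force': 0.0, 'opening': 1.0011827194815723}
scene [[442.0890743    0.         319.78102769]
 [  0.         442.0890743  204.9914875 ]
 [  0.           0.           1.        ]] [-0.0923937  0.         0.         0.         0.       ] [[-0.68916891 -0.72435818  0.01874694  0.40440978]
 [ 0.31972988 -0.28077659  0.90495155 -0.24266184]
 [-0.65024536  0.62965843  0.42510144 -1.02933869]
 [ 0.          0.          0.          1.        ]]
top [[515.98277192   0.         325.61784433]
 [  0.         515.98277192 194.08391227]
 [  0.           0.           1.        ]] [-0.00403455  0.          0.          0.          0.        ] [[ 0.01808926 -0.99980327 -0.00813594  0.03084654]
 [ 0.98785302  0.01661579  0.15450025 -0.5523318 ]
 [-0.15433467 -0.01083191  0.98795925 -1.4405896 ]
 [ 0.          0.          0.          1.        ]]
```

View pics/scene0.png

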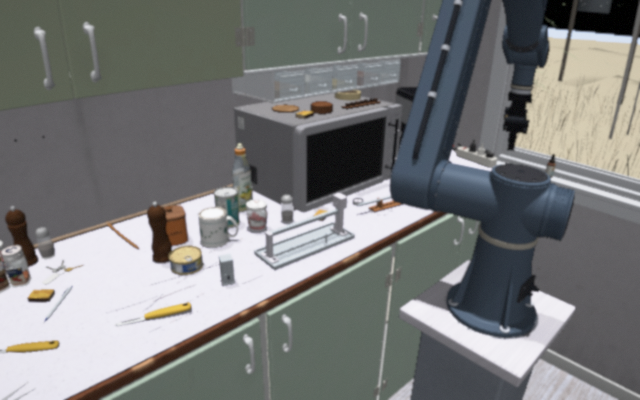

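View pics/top0.png

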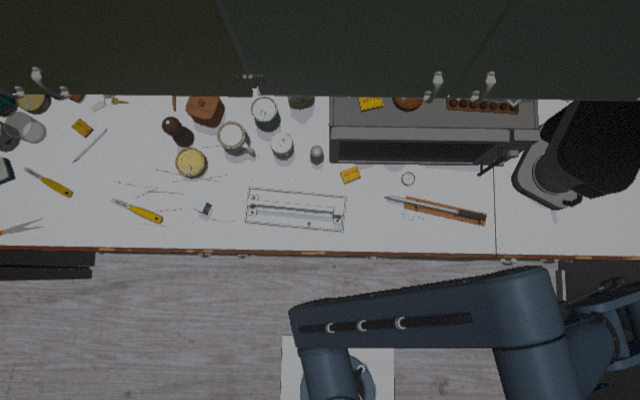

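The scene picture shows the stand around (305,235) and the hanger at (227,270). The top picture shows the stand at (295,210), hanger (205,209), pin about (308,223), and spit from the tip at (387,198) to its handle at (470,215). I'll enlarge these.

Run:
```python
import cv2,numpy as np
t=cv2.imread("pics/top0.png")
f=lambda im,x,y:cv2.resize(im[y:y+60,x:x+160],None,fx=5,fy=5,interpolation=cv2.INTER_CUBIC)
a=np.vstack([f(t,190,180),f(t,350,180)])
cv2.imwrite("pics/topz.png",a)
s=cv2.imread("pics/scene0.png")
cv2.imwrite("pics/scz.png",cv2.resize(s[180:300,210:370],None,fx=5,fy=5,interpolation=cv2.INTER_CUBIC))
```

```text
(no output)
```

View pics/topz.png

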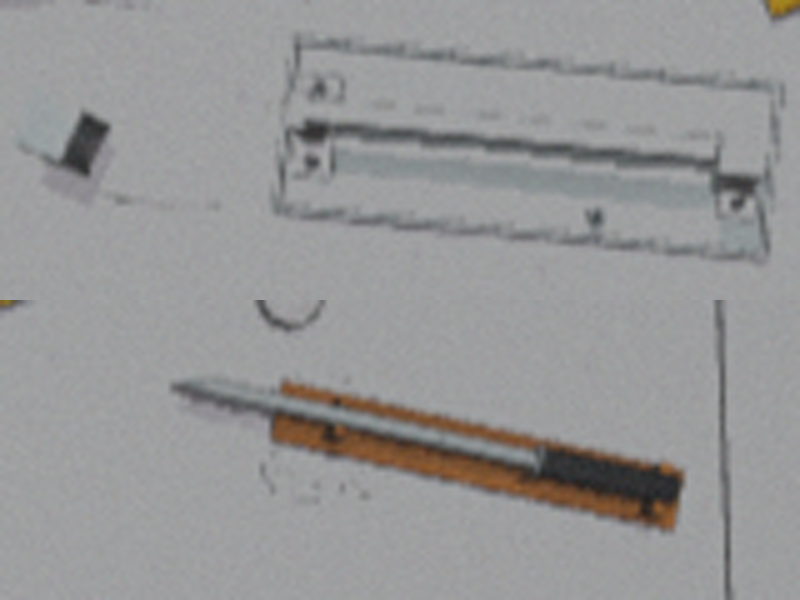

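View pics/scz.png

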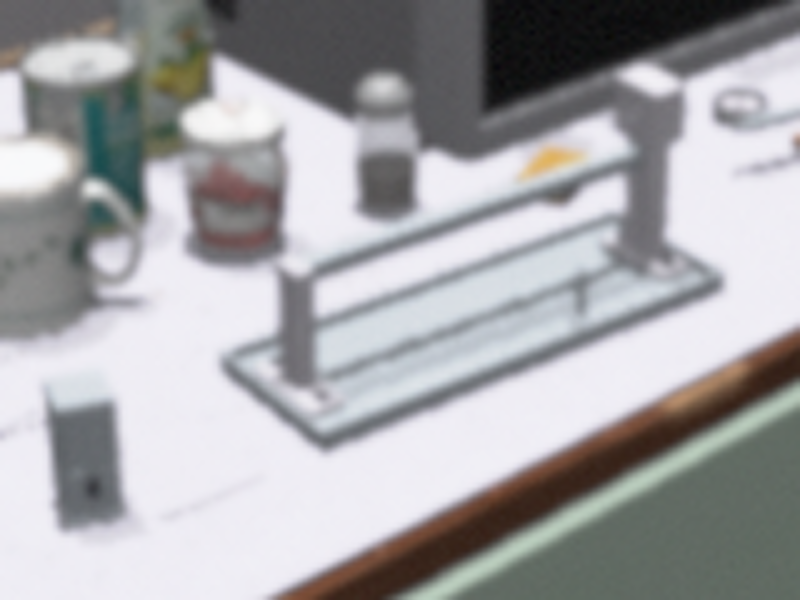

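The enlarged top picture shows the tray rim corners at about (297,38), (780,88), (765,260) and (280,210), the pin near (595,215), and the hanger's dark side at (85,145). The spit runs from (172,387) to (680,487) in the lower half. The scene crop shows the hanger upright with a dark opening at (92,487).

```bash
cat > h.py <<'E'
import numpy as np,cv2
from rig import bot,capture
F=np.diag([1,-1,-1.])
def cam(c,T=None):
    """R,t with OpenCV camera: Xc=R Xw+t"""
    V=np.array(c["view"]) if "view" in c else np.linalg.inv(T@np.array(c["mount"]))
    return F@V[:3,:3],F@V[:3,3]
def toworld(c,px,z,T=None):
    R,t=cam(c,T);out=[]
    px=np.array(px,float).reshape(-1,2);z=np.broadcast_to(z,len(px))
    n=cv2.undistortPoints(px[:,None],c["K"],np.array(c["D"]))[:,0]
    o=-R.T@t
    for (a,b),zz in zip(n,z):
        d=R.T@[a,b,1];out.append(o+d*(zz-o[2])/d[2])
    return np.array(out)
def proj(c,P,T=None):
    R,t=cam(c,T)
    return cv2.projectPoints(np.array(P,float).reshape(-1,3),cv2.Rodrigues(R)[0],t,c["K"],np.array(c["D"]))[0][:,0]
def pose():
    s=bot.read_state();T=np.eye(4);T[:3,:3]=s["tcp_rot"];T[:3,3]=s["position"];return T
def snap(name):
    T=pose();c=capture("wrist");np.savez(name+".npz",T=T,**c)
    cv2.imwrite(f"pics/{name}.png",c["color"][:,:,::-1]);return T,c
def load(name):
    c=dict(np.load(name+".npz"));return c,c.get("T")
def full(u,v,x,y,s=5): return (u+.5)/s-.5+x,(v+.5)/s-.5+y
np.set_printoptions(precision=4,suppress=True)
E
python3 - <<'E'
from h import *
c,_=load("top0")
R,t=cam(c);print("top cam",-R.T@t)
cs=toworld(c,[full(u,v,190,180) for u,v in[(297,38),(780,88),(765,260),(280,210)]],.014)
print(cs,cs.mean(0)); m=cs.mean(0); d=(cs[0]+cs[3]-cs[1]-cs[2]);print("yaw",np.arctan2(-d[0],d[1]),np.linalg.norm(d)/2)
print("pin",toworld(c,[full(595,215,190,180)],.048))
print("hang top",toworld(c,[full(u,v,190,180) for u,v in[(85,112),(60,165)]],.072))
print("hang bot",toworld(c,[full(u,v,190,180) for u,v in[(108,125),(90,178)]],.0))
sp=toworld(c,[full(u,v-300,350,180) for u,v in[(172,387),(540,460),(680,487)]],.034);print("spit",sp,np.linalg.norm(sp[2]-sp[0]))
q,_=load("scene0");R,t=cam(q);print("scene cam",-R.T@t)
T,w=snap("w0");print(w["mount"],w["K"],w["D"])
E
```

```text
top cam [0.3227 0.0244 1.5088]
[[ 0.573   0.2666  0.014 ]
 [ 0.548  -0.0179  0.014 ]
 [ 0.447  -0.0104  0.014 ]
 [ 0.4712  0.2723  0.014 ]] [0.5098 0.1277 0.014 ]
yaw -0.08647414537670443 0.2846671067411693
pin [[0.4681 0.0873 0.048 ]]
hang top [[0.519  0.3751 0.072 ]
 [0.4887 0.3875 0.072 ]]
hang bot [[0.5213 0.3786 0.    ]
 [0.4896 0.3876 0.    ]]
spit [[ 0.5474 -0.1282  0.034 ]
 [ 0.5086 -0.3394  0.034 ]
 [ 0.4943 -0.4192  0.034 ]] 0.29588324527807963
scene cam [-0.313   0.8729  0.6496]
[[ 0.0004  0.9587  0.2845  0.0788]
 [ 1.     -0.0003 -0.0005 -0.0001]
 [-0.0004  0.2845 -0.9587 -0.1821]
 [ 0.      0.      0.      1.    ]] [[348.6228   0.     325.0774]
 [  0.     348.6228 204.3191]
 [  0.       0.       1.    ]] [-0.0674  0.      0.      0.      0.    ]
```

```bash
cat >> h.py <<'E'
def plan(p,phi,T=None):
    """shift in levelled tool axes and rz (deg) to reach tcp p with tool-y heading phi (deg)"""
    T=pose() if T is None else T
    f0=np.degrees(np.arctan2(T[1,1],T[0,1]));a=np.radians(f0)
    d=np.array(p)-T[:3,3]
    X=np.array([-np.sin(a),np.cos(a)]);Y=np.array([np.cos(a),np.sin(a)])
    rz=-((phi-f0+180)%360-180)
    print("phi0 %.2f tcp"%f0,T[:3,3],"-> d %.4f %.4f %.4f rz %.2f  rows>=%d"%(X@d[:2],Y@d[:2],-d[2],rz,np.ceil(max(np.linalg.norm(d)/.05,abs(rz)/8.59))))
E
python3 - <<'E'
from h import *
plan((.52,-.22,.25),-10.4)
E
```

```text
phi0 -65.55 tcp [ 0.2586 -0.5683  0.2015] -> d 0.3822 -0.2089 -0.0485 rz -55.15  rows>=9
```

```bash
python3 -m handwheel '0 0 -0.05 0 0 0 1; 0.382 -0.209 -0.05 0 0 -55.15 1; 0.382 -0.209 -0.05 0 0 -55.15 1; 0.382 -0.209 -0.05 0 0 -55.15 1; 0.382 -0.209 -0.05 0 0 -55.15 1; 0.382 -0.209 -0.05 0 0 -55.15 1; 0.382 -0.209 -0.05 0 0 -55.15 1; 0.382 -0.209 -0.05 0 0 -55.15 1; 0.382 -0.209 -0.05 0 0 -55.15 1; 0.382 -0.209 -0.05 0 0 -55.15 1; 0.382 -0.209 -0.05 0 0 -55.15 1; 0.382 -0.209 -0.05 0 0 -55.15 1; 0.382 -0.209 -0.05 0 0 -55.15 1'
python3 - <<'E'
from h import *
snap("w1")
plan((.50,.10,.28),-5)
E
```

```text
time_s: 1.45
position: [0.5193, -0.2212, 0.252]
tcp_rot: [[0.181, 0.983, -0.001], [0.983, -0.181, -0.0], [-0.0, -0.001, -1.0]]
force: [-0.1, -0.6, -0.3]
opening: 1.0
grasp_force: 0.0
phi0 -10.49 tcp [ 0.5193 -0.2216  0.2521] -> d 0.3127 -0.0775 -0.0279 rz -5.49  rows>=7
```

```bash
python3 -m handwheel '0.391 -0.092 -0.028 0 0 -5.5 1; 0.391 -0.092 -0.028 0 0 -5.5 1; 0.391 -0.092 -0.028 0 0 -5.5 1; 0.391 -0.092 -0.028 0 0 -5.5 1; 0.391 -0.092 -0.028 0 0 -5.5 1; 0.391 -0.092 -0.028 0 0 -5.5 1; 0.391 -0.092 -0.028 0 0 -5.5 1; 0.391 -0.092 -0.028 0 0 -5.5 1; 0.391 -0.092 -0.028 0 0 -5.5 1; 0.391 -0.092 -0.028 0 0 -5.5 1; 0.391 -0.092 -0.028 0 0 -5.5 1; 0.391 -0.092 -0.028 0 0 -5.5 1'
python3 - <<'E'
from h import *
snap("w2")
plan((.51,.42,.24),-22)
E
```

```text
time_s: 2.7
position: [0.5004, 0.1787, 0.2801]
tcp_rot: [[0.088, 0.996, -0.0], [0.996, -0.088, -0.0], [-0.001, -0.0, -1.0]]
force: [0.0, 0.5, -0.3]
opening: 1.001
grasp_force: 0.0
phi0 -5.08 tcp [0.5004 0.1787 0.2801] -> d 0.2412 -0.0117 0.0401 rz 16.92  rows>=5
```

```bash
python3 -m handwheel '0.241 -0.012 0.04 0 0 16.9 1; 0.241 -0.012 0.04 0 0 16.9 1; 0.241 -0.012 0.04 0 0 16.9 1; 0.241 -0.012 0.04 0 0 16.9 1; 0.241 -0.012 0.04 0 0 16.9 1; 0.241 -0.012 0.04 0 0 16.9 1; 0.241 -0.012 0.04 0 0 16.9 1; 0.241 -0.012 0.04 0 0 16.9 1; 0.241 -0.012 0.04 0 0 16.9 1; 0.241 -0.012 0.04 0 0 16.9 1'
python3 - <<'E'
from h import *
snap("w3")
a=[cv2.imread(f"pics/w{i}.png") for i in(1,2,3)]
# projected estimates to locate
for n,P in(("w1",[[.5474,-.1282,.034],[.494,-.419,.034]]),("w2",[[.573,.2666,.014],[.447,-.0104,.014],[.5098,.1277,.085],[.468,.087,.048]]),("w3",[[.51,.395,.072],[.51,.395,0]])):
    c,T=load(n);print(n,proj(c,P,T))
top=np.hstack([cv2.resize(a[0],(400,250)),cv2.resize(a[2],(400,250))])
cv2.imwrite("pics/m.png",np.vstack([top,cv2.resize(a[1],(800,500))[80:430]]))
E
```

```text
time_s: 3.75
position: [0.5093, 0.4203, 0.241]
tcp_rot: [[0.373, 0.928, 0.001], [0.928, -0.373, 0.0], [0.0, 0.0, -1.0]]
force: [0.4, -0.2, 0.2]
opening: 1.0
grasp_force: 0.0
w1 [[334.6262  84.4167]
 [332.9208 318.1575]]
w2 [[377.2374  88.5046]
 [299.8029 295.0049]
 [336.8375 218.03  ]
 [305.8706 241.3824]]
w3 [[334.2087 202.1757]
 [332.7208 186.0948]]
```

View pics/m.png

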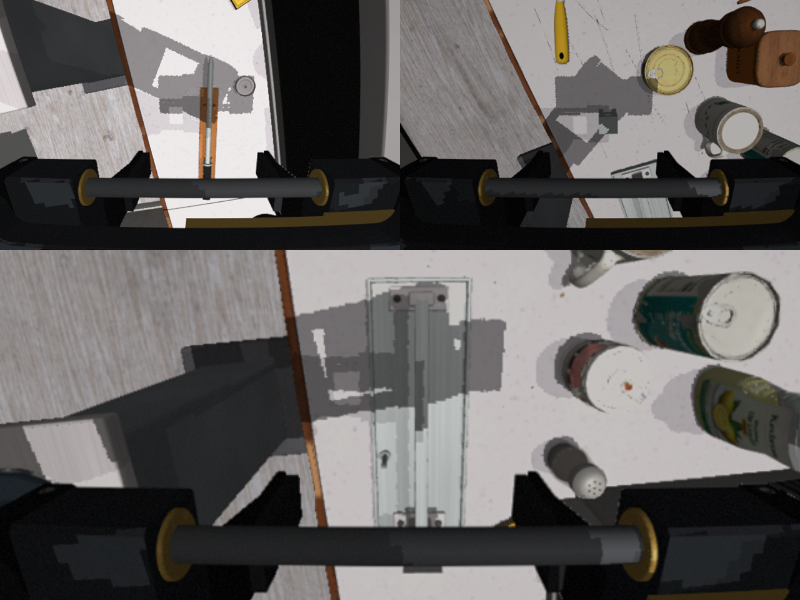

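The composite shows the hanger at w3 pixel (331,192), the spit at w1 x≈334 from y≈85 to 318, and the stand in w2 with the pin near (307,230). Next I zoom in for sharper pixels.

Run:
```python
import cv2,numpy as np
a={i:cv2.imread(f"pics/w{i}.png") for i in(1,2,3)}
f=lambda im,x,y,w,h,s:cv2.resize(im[y:y+h,x:x+w],None,fx=s,fy=s,interpolation=cv2.INTER_CUBIC)
col=np.vstack([f(a[3],295,155,75,75,4),f(a[2],285,205,50,50,6)])
cv2.imwrite("pics/m2.png",np.hstack([col,f(a[2],285,80,100,200,3),f(a[1],300,80,66,200,3)]))
```

```text
(no output)
```

View pics/m2.png

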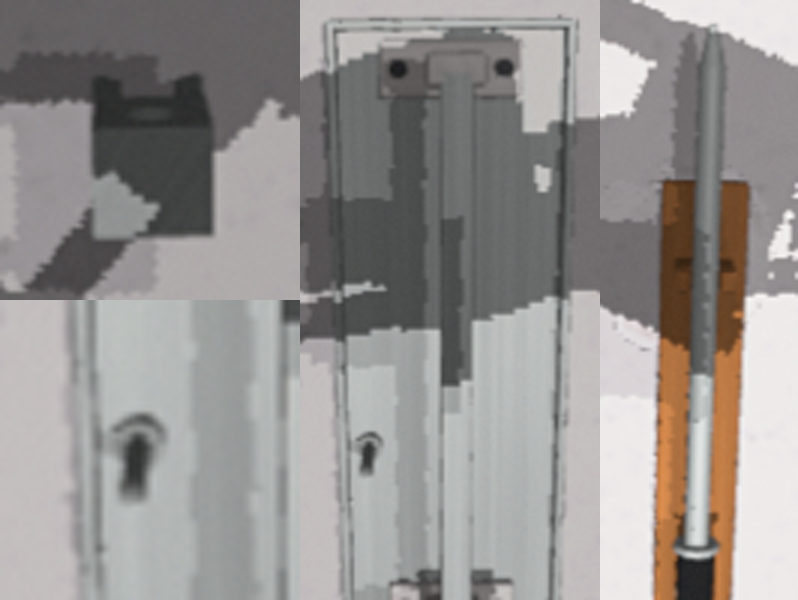

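The zoom shows the hanger's top face corners at (93,127), (213,127), (213,235) and (97,238). Pin foot is at (138,440) and its point at (135,495). The rail edges are at x=442 and 471, the tray corners at (325,20) and (578,20), and the spit runs from its tip (712,28) to the collar (696,550).

Run:
```python
from h import *
c,T=load("w3")
P=toworld(c,[full(u,v,295,155,4) for u,v in[(93,127),(213,127),(213,236),(96,238)]],.072,T)
print("hanger",P[:,:2],P.mean(0)); 
e1=P[1]-P[0]+P[2]-P[3];e2=P[0]-P[3]+P[1]-P[2];print(np.degrees(np.arctan2(e1[1],e1[0])),np.linalg.norm(e1)/2,np.degrees(np.arctan2(-e2[0],e2[1])),np.linalg.norm(e2)/2)
c,T=load("w2")
g=lambda l,z:toworld(c,[full(u-300,v,285,80,3) for u,v in l],z,T)
r=g([(442,110),(471,110),(442,560),(471,560)],.085);print("rail",r);d=r[0]+r[1]-r[2]-r[3];yr=np.arctan2(-d[0],d[1]);print("yaw",np.degrees(yr),"width",np.linalg.norm(r[0]-r[1]))
t=g([(325,20),(578,20),(347,590),(564,560)],.014);print("tray",t)
d=t[0]-t[2];print("yawL",np.degrees(np.arctan2(-d[0],d[1])));d=t[1]-t[3];print("yawR",np.degrees(np.arctan2(-d[0],d[1])))
d=t[1]-t[0];print("yaw end",np.degrees(np.arctan2(d[1],d[0])),np.linalg.norm(d))
pf=toworld(c,[full(138,440-300,285,205,6)],.001,T);pt=toworld(c,[full(135,495-300,285,205,6)],.048,T);print("pin",pf,pt)
c,T=load("w1")
s=toworld(c,[full(712-600,28,300,80,3),full(696-600,550,300,80,3)],.034,T);d=s[0]-s[1];print("spit",s,np.linalg.norm(d),np.degrees(np.arctan2(-d[0],d[1])))
```

```text
hanger [[0.5006 0.4172]
 [0.5294 0.4056]
 [0.5188 0.3778]
 [0.4899 0.3889]] [0.5096 0.3974 0.072 ]
-21.392142650928882 0.031019315255325378 -20.78186823415289 0.029936364408542682
rail [[0.5136 0.2409 0.085 ]
 [0.5238 0.24   0.085 ]
 [0.4993 0.0674 0.085 ]
 [0.5108 0.0664 0.085 ]]
yaw -4.505466783259592 width 0.010191715578433538
tray [[0.47   0.2781 0.014 ]
 [0.5733 0.2692 0.014 ]
 [0.4511 0.0199 0.014 ]
 [0.5552 0.0266 0.014 ]]
yawL -4.184799769131705
yawR -4.244248410213337
yaw end -4.974757371521834 0.10360642281296258
pin [[0.468  0.0879 0.001 ]] [[0.4702 0.0928 0.048 ]]
spit [[ 0.5491 -0.1334  0.034 ]
 [ 0.5066 -0.3385  0.034 ]] 0.20942816926742452 -11.716094217103377
```

Run:
```python
from h import *
plan((.5096,.3974,.038),-21.2)
```

```text
phi0 -21.91 tcp [0.5092 0.4205 0.2409] -> d -0.0213 0.0090 0.2029 rz -0.71  rows>=5
```

```bash
python3 -m handwheel '-0.0213 0.009 0.05 0 0 -0.7 1; -0.0213 0.009 0.1 0 0 -0.7 1; -0.0213 0.009 0.13 0 0 -0.7 1; -0.0213 0.009 0.16 0 0 -0.7 1; -0.0213 0.009 0.18 0 0 -0.7 1; -0.0213 0.009 0.195 0 0 -0.7 1; -0.0213 0.009 0.203 0 0 -0.7 1; -0.0213 0.009 0.203 0 0 -0.7 1; -0.0213 0.009 0.203 0 0 -0.7 1'
python3 - <<'E'
from h import *
snap("w4");plan((.5096,.3974,.038),-21.2)
E
python3 -m handwheel '0 0 0 0 0 0 0;0 0 0 0 0 0 0;0 0 0 0 0 0 0;0 0 0 0 0 0 0;0 0 0 0 0 0 0;0 0 0 0 0 0 0;0 0 0 0 0 0 0;0 0 0 0 0 0 0;0 0 0 0 0 0 0'
```

```text
time_s: 4.7
position: [0.5099, 0.399, 0.0383]
tcp_rot: [[0.36, 0.933, 0.002], [0.933, -0.36, 0.001], [0.001, 0.001, -1.0]]
force: [-0.1, 0.8, 1.0]
opening: 1.001
grasp_force: 0.0
phi0 -21.10 tcp [0.5101 0.3992 0.0385] -> d -0.0018 0.0002 0.0005 rz 0.10  rows>=1
time_s: 5.65
position: [0.5091, 0.3987, 0.0372]
tcp_rot: [[0.36, 0.933, -0.0], [0.933, -0.36, -0.0], [-0.0, -0.0, -1.0]]
force: [0.9, -0.0, -0.8]
opening: 0.366
grasp_force: 30.0
```

Run:
```python
from h import *
plan((.5171,.2200,.145),-4.6)
```

```text
phi0 -21.10 tcp [0.5091 0.3987 0.0372] -> d -0.1638 0.0718 -0.1078 rz -16.50  rows>=5
```

```bash
python3 -m handwheel '0 0 -0.03 0 0 0 0;0 0 -0.07 0 0 0 0;0 0 -0.108 0 0 0 0;-0.03 0.013 -0.108 0 0 -4 0;-0.065 0.028 -0.108 0 0 -8 0;-0.1 0.044 -0.108 0 0 -12 0;-0.13 0.057 -0.108 0 0 -16.5 0;-0.15 0.066 -0.108 0 0 -16.5 0;-0.1638 0.0718 -0.108 0 0 -16.5 0;-0.1638 0.0718 -0.108 0 0 -16.5 0;-0.1638 0.0718 -0.108 0 0 -16.5 0;-0.1638 0.0718 -0.108 0 0 -16.5 0'
python3 - <<'E'
from h import *
T,c=snap("w5")
plan((.5171,.2200,.145),-4.6)
im=cv2.imread("pics/w5.png")
print(proj(c,[[.5171,.22,.167],[.5171,.22,.085],[.520,.25,.085]],T))
cv2.imwrite("pics/w5z.png",cv2.resize(im[60:290,220:440],None,fx=2.6,fy=2.6,interpolation=cv2.INTER_CUBIC))
E
```

```text
time_s: 6.85
position: [0.517, 0.2211, 0.1451]
tcp_rot: [[0.079, 0.997, -0.0], [0.997, -0.079, 0.001], [0.001, -0.0, -1.0]]
force: [-0.4, -1.1, -4.1]
opening: 0.37
grasp_force: 30.0
phi0 -4.52 tcp [0.517  0.2212 0.1452] -> d -0.0012 0.0002 0.0002 rz 0.08  rows>=1
[[324.3142 264.9463]
 [324.559  214.4522]
 [325.2863 173.9267]]
```

View pics/w5z.png

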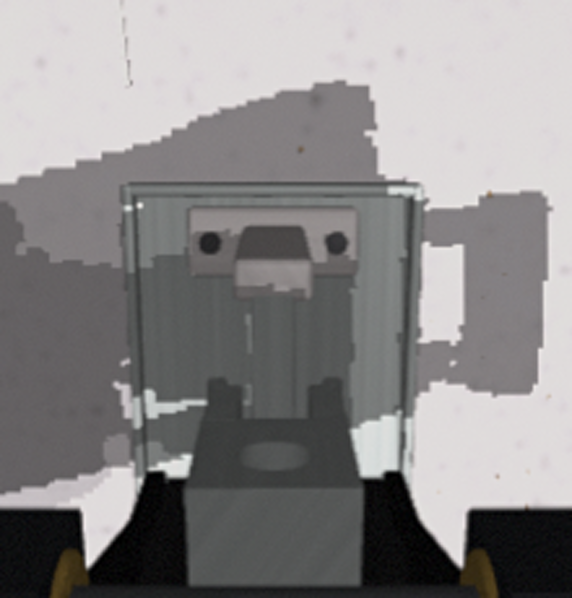

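The zoom shows the slot between the legs (242–308, centre 275) lined up with the rail and post (centre 274), so the hanger can go straight down.

```bash
python3 -m handwheel '0 0 0.01 0 0 0 0;0 0 0.02 0 0 0 0;0 0 0.028 0 0 0 0;0 0 0.036 0 0 0 0;0 0 0.042 0 0 0 0;0 0 0.047 0 0 0 0;0 0 0.051 0 0 0 0;0 0 0.054 0 0 0 0;0 0 0.056 0 0 0 0;0 0 0.057 0 0 0 0;0 0 0.057 0 0 0 0;0 0 0.057 0 0 0 0'
```

```text
time_s: 8.1
position: [0.5172, 0.22, 0.0894]
tcp_rot: [[0.08, 0.997, 0.001], [0.997, -0.08, 0.0], [0.0, 0.001, -1.0]]
force: [-2.5, -1.0, 5.9]
opening: 0.362
grasp_force: 30.0
```

```bash
python3 -m handwheel '-0.01 0 0 0 0 0 0;-0.02 0 0 0 0 0 0;-0.03 0 0 0 0 0 0;-0.04 0 0 0 0 0 0;-0.05 0 0 0 0 0 0;-0.06 0 0 0 0 0 0;-0.07 0 0 0 0 0 0;-0.08 0 0 0 0 0 0;-0.09 0 0 0 0 0 0;-0.1 0 0 0 0 0 0;-0.1 0 0 0 0 0 0;-0.1 0 0 0 0 0 0'
python3 - <<'E'
from h import *
c,T=load("w5")
z=T[2,3]+.072-.0372
P=toworld(c,[full(u,488,220,60,2.6) for u in(187,362)],z,T);print("edge",P,np.linalg.norm(P[0]-P[1]),"rel tool",((P-T[:3,3])@T[:3,:3]))
c,T=load("w2")
yh=np.array([.0802,.9968]);C=np.array([.5101,.1292])
for v,zz in((437,.008),(440,.008),(443,.008),(492,.048),(497,.048)):
    p=toworld(c,[full(137,v-300,285,205,6)],zz,T)[0];print(v,p,"stand y",(p[:2]-C)@yh)
c,T=load("top0")
for v in(210,215):
    p=toworld(c,[full(595,v,190,180)],.03,None)[0];print("top",p,(p[:2]-C)@yh)
t=capture("top");np.savez("top1.npz",**t);cv2.imwrite("pics/top1.png",t["color"][:,:,::-1])
T,c=snap("w6");print(T[:3,3],bot.read_state()["force"],proj(c,[[.4702,.0905,.048],[.4702,.0905,.008]],T),proj(t,[[.4702,.0905,.048]]))
E
```

```text
time_s: 9.3
position: [0.5104, 0.1198, 0.0894]
tcp_rot: [[0.081, 0.997, 0.003], [0.997, -0.081, -0.0], [0.0, 0.003, -1.0]]
force: [-0.7, -0.4, 6.7]
opening: 0.365
grasp_force: 30.0
edge [[0.5034 0.2364 0.1799]
 [0.5342 0.234  0.1799]] 0.03085403160687053 rel tool [[ 0.0142 -0.0148 -0.0348]
 [ 0.0142  0.016  -0.0348]]
437 [0.4685 0.0912 0.008 ] stand y -0.041230107297637465
440 [0.4684 0.0905 0.008 ] stand y -0.041969004172907956
443 [0.4683 0.0897 0.008 ] stand y -0.04270857487147958
492 [0.4707 0.0934 0.048 ] stand y -0.03885071168010949
497 [0.4705 0.0923 0.048 ] stand y -0.03999324884027193
top [0.4728 0.0881 0.03  ] -0.04391473777496537
top [0.4699 0.0881 0.03  ] -0.0442129928642909
[0.5105 0.1198 0.0894] [0.1486 0.7586 6.9369] [[270.7437 264.8131]
 [277.8405 242.7884]] [[307.4935 221.8483]]
```

Run:
```python
import cv2,numpy as np
f=lambda im,x,y,w,h,s:cv2.resize(im[y:y+h,x:x+w],None,fx=s,fy=s,interpolation=cv2.INTER_CUBIC)
w=cv2.imread("pics/w6.png");t=cv2.imread("pics/top1.png");b=cv2.imread("pics/w2.png")
cv2.imwrite("pics/m3.png",np.hstack([f(w,230,160,100,150,4),np.vstack([f(t,280,195,50,40,8)[:300],f(b,287,213,50,38,8)[:300]])[:600]]))
```

```text
(no output)
```

View pics/m3.png

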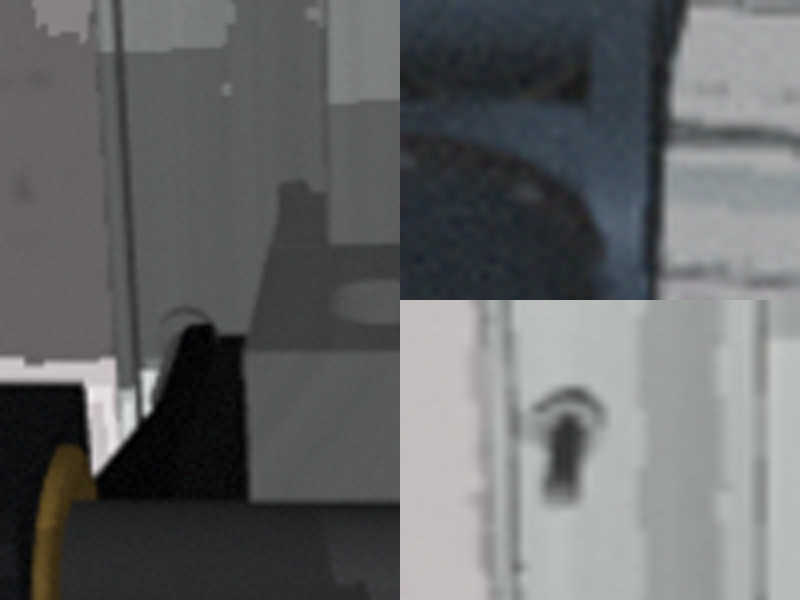

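The left panel (wrist) shows the arc of the pin's foot at (188,308), partly behind the finger. The lower right panel shows the foot's near edge at (568,387) and the pin's tip at (562,500). In the upper right panel the arm hides the pin.

Run:
```python
from h import *
yh=np.array([.0802,.9968]);C=np.array([.5101,.1292])
c,T=load("w2")
for u,v,z in((568,387,.006),(562,498,.048)):
    p=toworld(c,[full(u-400,v-300,287,213,8)],z,T)[0];print(p,(p[:2]-C)@yh)
c,T=load("w6");p=toworld(c,[full(188,308,230,160,4)],.006,T)[0];print(p,(p[:2]-C)@yh)
# hanger edge in w6
z=.123;P=toworld(c,[full(245,351,230,160,4)],z,T)[0];print("hanger edge",P,(P[:2]-C)@yh,"tcp",(T[:2,3]-C)@yh)
```

```text
[0.4691 0.0963 0.006 ] -0.03609082313355109
[0.4698 0.0925 0.048 ] -0.03984495684435102
[0.4695 0.0952 0.006 ] -0.03717289523851632
hanger edge [0.4962 0.1347 0.123 ] 0.004368371536566712 tcp -0.009342918196555935
```

```bash
python3 -m handwheel '-0.008 0 0 0 0 0 0;-0.016 0 0 0 0 0 0;-0.022 0 0 0 0 0 0;-0.027 0 0 0 0 0 0;-0.030 0 0 0 0 0 0;-0.0316 0 0 0 0 0 0;-0.0316 0 0 0 0 0 0;-0.0316 0 0 0 0 0 0'
python3 -c "
from h import *
plan((.5067-.0,.0875,.0894),-4.6);T,c=snap('w7');print(T)"
python3 -m handwheel '0 0 0 0 0 0 1;0 0 0 0 0 0 1;0 0 0 0 0 0 1;0 0 0 0 0 0 1;0 0 0 0 0 0 1;0 0 0 0 0 0 1;0 0 0 0 0 0 1;0 0 -0.02 0 0 0 1;0 0 -0.06 0 0 0 1;0.03 0 -0.1 0 0 0 1;0.06 0 -0.14 0 0 0 1;0.08 0 -0.16 0 0 0 1;0.08 0 -0.16 0 0 0 1;0.08 0 -0.16 0 0 0 1'
python3 - <<'E'
from h import *
T,c=snap("w8")
print(proj(c,[[.5065,.0868,.123],[.4695,.0887,.006]],T))
b=cv2.imread("pics/w8.png");f=lambda im,x,y,w,h,s:cv2.resize(im[y:y+h,x:x+w],None,fx=s,fy=s,interpolation=cv2.INTER_CUBIC)
cv2.imwrite("pics/m4.png",f(b,270,170,130,120,5))
E
```

```text
time_s: 10.2
position: [0.508, 0.0896, 0.0894]
tcp_rot: [[0.082, 0.997, 0.004], [0.997, -0.082, 0.002], [0.002, 0.004, -1.0]]
force: [-1.6, 5.2, 5.9]
opening: 0.361
grasp_force: 30.0
phi0 -4.68 tcp [0.508  0.0896 0.0894] -> d -0.0022 -0.0011 -0.0000 rz -0.08  rows>=1
[[ 0.0816  0.9967  0.0038  0.508 ]
 [ 0.9967 -0.0816  0.0019  0.0896]
 [ 0.0022  0.0036 -1.      0.0894]
 [ 0.      0.      0.      1.    ]]
time_s: 11.65
position: [0.5123, 0.1685, 0.2479]
tcp_rot: [[0.079, 0.997, -0.001], [0.997, -0.079, -0.001], [-0.001, -0.0, -1.0]]
force: [0.1, -1.6, 0.2]
opening: 0.999
grasp_force: 0.0
[[325.2009 272.1006]
 [296.6982 230.3709]]
```

View pics/m4.png

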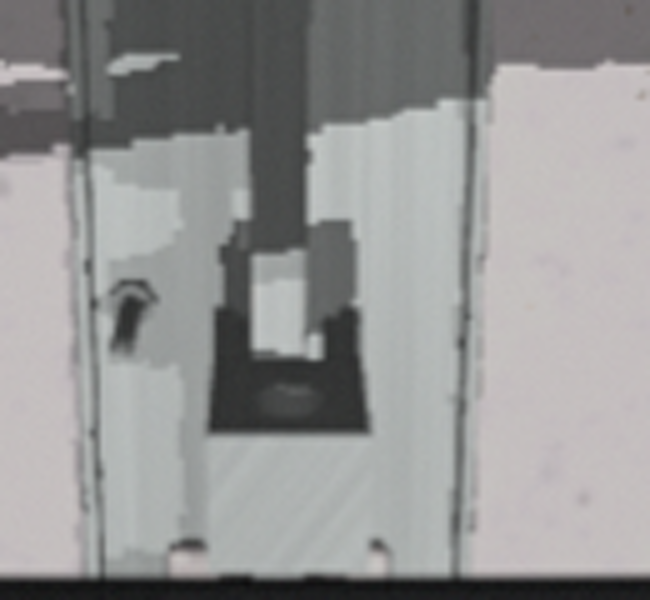

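The picture shows the hanger standing astride the rail, with its front top edge at row 432 from x=208 to 370. The pin's foot edge is at (132,280) and its tip at (122,352).

Run:
```python
from h import *
yh=np.array([.0802,.9968]);xh=np.array([.9968,-.0802]);C=np.array([.5101,.1292])
c,T=load("w8")
for n,u,v,z in(("edgeL",208,432,.123),("edgeR",370,432,.123),("foot",132,280,.006),("tip",122,351,.048),("railL",251,200,.085),("railR",307,200,.085),("railL",251,20,.085),("railR",307,20,.085),("eye",290,400,.107)):
    p=toworld(c,[full(u,v,270,170,5)],z,T)[0];print(n,p,(p[:2]-C)@xh,(p[:2]-C)@yh)
```

```text
edgeL [0.4944 0.105  0.123 ] -0.01370007084363345 -0.02533845606363794
edgeR [0.5255 0.1026 0.123 ] 0.017494672654250074 -0.025281309028265357
foot [0.4693 0.0953 0.006 ] -0.037979672844247477 -0.03703894993521684
tip [0.47   0.0928 0.048 ] -0.03703427792460916 -0.03950971842125989
railL [0.505  0.1392 0.085 ] -0.005891506575508955 0.009559783947076714
railR [0.5166 0.1383 0.085 ] 0.005724677412407083 0.009581949919030091
railL [0.5081 0.177  0.085 ] -0.005797271492928686 0.04753887466787353
railR [0.5194 0.1762 0.085 ] 0.005476318608140187 0.047559979438737986
eye [0.5102 0.1034 0.107 ] 0.0021938246725562984 -0.025720017486165023
```

Run:
```python
from h import *
t,_=load("top0");s,_=load("scene0");c,T=load("w1")
for z in(.05,.1,.15,.2,.25): print(z,toworld(t,[(479,175),(500,161)],z)[:,:2].ravel(),"w1",toworld(c,[(400,344)],z,T)[0,:2],"scene px of top pts",proj(s,toworld(t,[(479,175),(500,161)],z)).ravel())
plan((.498,-.3794,.25),-11.5)
```

```text
0.05 [ 0.6135 -0.3991  0.6556 -0.4607] w1 [ 0.5761 -0.4643] scene px of top pts [391.9869 175.538  393.1775 168.8144]
0.1 [ 0.6035 -0.3846  0.6442 -0.4441] w1 [ 0.5706 -0.4226] scene px of top pts [392.8612 164.5587 393.9989 158.3398]
0.15 [ 0.5936 -0.3701  0.6328 -0.4275] w1 [ 0.5652 -0.3809] scene px of top pts [393.7661 153.0849 394.8499 147.3844]
0.2 [ 0.5836 -0.3556  0.6214 -0.4108] w1 [ 0.5597 -0.3392] scene px of top pts [394.7027 141.0873 395.7317 135.9183]
0.25 [ 0.5736 -0.341   0.61   -0.3942] w1 [ 0.5542 -0.2975] scene px of top pts [395.672  128.5346 396.6454 123.9099]
phi0 -4.59 tcp [0.5117 0.1679 0.2469] -> d -0.5466 0.0301 -0.0031 rz 6.91  rows>=11
```

Run:
```python
from h import *
t=cv2.imread("pics/top0.png",0);c,T=load("w1");w=cv2.imread("pics/w1.png",0);w3=cv2.imread("pics/w3.png",0)
print("top rows 156-180 cols 470-512 step2")
for r in range(156,181,2): print(r,*(t[r,470:513:2]//10))
for z in(.1,.15,.2,.25): print(z,proj(c,[[.605,-.39,z]],T))
print("w1 cols 380-460 step4")
for r in range(322,356,3): print(r,*(w[r,380:461:4]//10),"|",*(w3[r,380:461:8]//10))
```

```text
top rows 156-180 cols 470-512 step2
156 2 3 2 2 2 3 4 4 4 4 4 4 4 4 2 4 3 4 3 5 4 5
158 2 2 2 3 3 4 4 4 4 4 3 4 4 4 3 2 3 2 4 3 6 11
160 3 3 2 4 4 4 4 4 4 4 4 4 5 3 2 3 2 4 4 11 15 15
162 7 6 3 3 3 4 2 4 5 4 4 3 3 2 2 4 8 10 15 15 15 15
164 6 6 4 5 6 6 3 5 5 5 4 3 2 2 5 8 8 15 15 15 15 15
166 13 13 13 14 14 7 6 15 15 6 3 2 10 11 11 10 10 15 15 15 15 15
168 14 13 14 14 14 7 6 12 4 2 4 11 15 15 15 15 15 15 15 15 15 15
170 14 13 14 13 14 6 2 2 2 10 15 15 14 15 15 15 15 15 15 15 15 15
172 15 15 15 15 13 5 3 4 12 16 15 15 15 15 15 15 15 15 15 15 15 15
174 15 15 15 15 3 2 10 15 15 15 15 15 15 15 15 15 15 15 15 15 15 7
176 15 15 15 15 11 12 16 15 15 15 15 15 14 15 15 15 15 16 15 15 15 3
178 15 15 15 15 15 15 15 15 15 15 15 15 12 15 16 15 15 15 15 15 15 2
180 15 15 15 15 15 15 15 15 15 15 15 15 12 15 15 15 15 15 15 15 15 2
0.1 [[427.1724 315.4153]]
0.15 [[440.9049 344.8346]]
0.2 [[458.6283 383.0372]]
0.25 [[482.0884 434.0792]]
w1 cols 380-460 step4
322 23 23 23 23 23 23 23 23 23 23 23 23 23 0 0 4 4 4 1 0 0 | 13 15 14 15 14 15 14 0 0 0 0
325 23 23 23 23 23 23 23 23 23 23 23 23 23 4 1 4 4 4 0 
[... 180 characters left out ...]
 0 0 | 13 12 15 14 15 15 12 0 1 0 0
334 23 23 23 23 23 23 23 23 23 23 23 23 23 23 5 4 4 4 0 0 0 | 13 14 15 14 15 15 14 3 0 0 0
337 23 23 23 23 23 23 23 23 23 23 23 23 23 23 20 4 4 4 0 0 0 | 13 15 15 15 15 15 14 14 4 0 0
340 23 23 23 23 23 23 23 23 23 23 23 23 23 23 23 8 0 10 0 0 1 | 13 13 15 15 14 14 15 17 17 0 0
343 23 23 23 23 23 23 23 23 20 7 0 0 1 5 14 23 0 1 0 0 0 | 13 13 15 15 15 14 15 15 17 0 0
346 23 23 23 23 23 23 23 8 0 0 0 0 1 0 0 0 0 0 0 1 1 | 13 12 15 14 15 15 15 16 17 3 0
349 9 8 8 8 8 8 6 5 5 5 5 5 5 5 5 5 5 5 5 5 5 | 5 4 5 4 4 4 3 3 3 3 3
352 5 5 5 5 5 5 5 5 5 5 5 5 5 5 5 5 5 5 5 5 5 | 3 3 3 3 3 3 3 3 3 3 3
355 5 5 5 5 5 5 5 5 5 5 5 5 5 5 5 5 5 5 5 5 5 | 3 3 3 3 3 3 3 3 3 3 3
```

Run:
```python
from h import *
t,_=load("top0");c,T=load("w1")
for z in(.06,.08,.1,.12,.14): print(z,toworld(t,[(479,175.5)],z)[0,:2],toworld(c,[(408,344),(414,342)],z,T)[:,:2].ravel(),toworld(t,[(502,160)],.25)[0,:2])
print(bot.read_state()["time_s"])
```

```text
0.06 [ 0.6101 -0.3962] [ 0.5852 -0.458   0.5932 -0.4564] [ 0.6126 -0.3993]
0.08 [ 0.6061 -0.3904] [ 0.5825 -0.4412  0.59   -0.4397] [ 0.6126 -0.3993]
0.1 [ 0.6021 -0.3846] [ 0.5797 -0.4244  0.5869 -0.423 ] [ 0.6126 -0.3993]
0.12 [ 0.5982 -0.3787] [ 0.577  -0.4076  0.5837 -0.4063] [ 0.6126 -0.3993]
0.14 [ 0.5942 -0.3729] [ 0.5743 -0.3908  0.5806 -0.3896] [ 0.6126 -0.3993]
11.7
```

Run:
```python
from h import *
plan((.48,-.33,.33),-11.5)
```

```text
phi0 -4.59 tcp [0.5117 0.1679 0.2469] -> d -0.4988 0.0082 -0.0831 rz 6.91  rows>=11
```

```bash
python3 -m handwheel '0 0 -0.083 0 0 0 1;-0.499 0.008 -0.083 0 0 6.9 1;-0.499 0.008 -0.083 0 0 6.9 1;-0.499 0.008 -0.083 0 0 6.9 1;-0.499 0.008 -0.083 0 0 6.9 1;-0.499 0.008 -0.083 0 0 6.9 1;-0.499 0.008 -0.083 0 0 6.9 1;-0.499 0.008 -0.083 0 0 6.9 1;-0.499 0.008 -0.083 0 0 6.9 1;-0.499 0.008 -0.083 0 0 6.9 1;-0.499 0.008 -0.083 0 0 6.9 1;-0.499 0.008 -0.083 0 0 6.9 1;-0.499 0.008 -0.083 0 0 6.9 1;-0.499 0.008 -0.083 0 0 6.9 1;-0.499 0.008 -0.083 0 0 6.9 1;-0.499 0.008 -0.083 0 0 6.9 1'
python3 - <<'E'
from h import *
snap("w9")
E
python3 -m handwheel '-0.03 0 0 0 0 0 1;-0.06 0 0 0 0 0 1;-0.06 0 0 0 0 0 1;-0.06 0 0 0 0 0 1'
python3 - <<'E'
from h import *
T,c=snap("w10");print(T[:3,3])
a,b=[cv2.imread(f"pics/w{i}.png") for i in(9,10)]
cv2.imwrite("pics/m5.png",np.hstack([cv2.resize(x[0:300,300:500],None,fx=2,fy=2,interpolation=cv2.INTER_CUBIC) for x in(a,b)]))
E
```

```text
time_s: 13.3
position: [0.481, -0.328, 0.3312]
tcp_rot: [[0.198, 0.98, -0.0], [0.98, -0.198, 0.0], [0.0, -0.001, -1.0]]
force: [-0.2, -0.9, 0.1]
opening: 0.998
grasp_force: 0.0
time_s: 13.75
position: [0.4691, -0.3877, 0.3312]
tcp_rot: [[0.2, 0.98, 0.0], [0.98, -0.2, 0.001], [0.001, -0.0, -1.0]]
force: [0.5, -0.2, -0.1]
opening: 0.995
grasp_force: 0.0
[ 0.4691 -0.3877  0.3312]
```

View pics/m5.png

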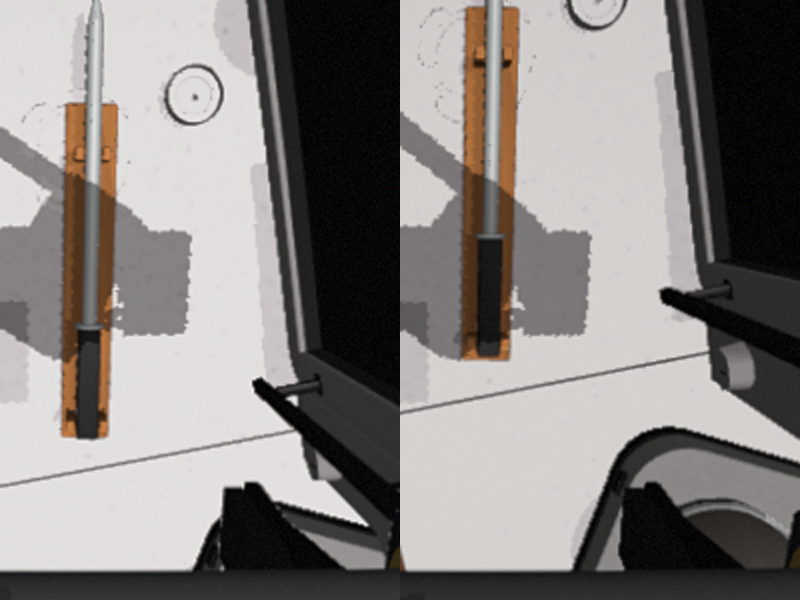

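The two views show the oven's door handle with its lower end at (256,381) left and (664,294) right. The spit's black handle runs from its collar at (90,327) to its end at (87,437), and in the right view from (490,236) to (489,355).

```bash
cat >> h.py <<'E'
def tri(obs):
    A=[];b=[]
    for n,px in obs:
        c,T=load(n);R,t=cam(c,T);o=-R.T@t
        q=cv2.undistortPoints(np.array([[px]],float),c["K"],np.array(c["D"]))[0,0]
        d=R.T@[q[0],q[1],1];d/=np.linalg.norm(d);M=np.eye(3)-np.outer(d,d);A.append(M);b.append(M@o)
    return np.linalg.lstsq(np.vstack(A),np.hstack(b),rcond=None)[0]
E
python3 - <<'E'
from h import *
g=lambda u,v:full(u,v,300,0,2)
print("bar end",tri([("w9",g(256,382)),("w10",g(664-400,295))]),tri([("w9",g(256,382)),("w10",g(664-400,295)),("top0",(479,174.5))]))
print("bar left edge",[toworld(load(n)[0],[g(*p)],.09,load(n)[1])[0] for n,p in(("w9",(253,382)),("w10",(260,294)))])
print("standoff root",tri([("w9",g(318,384)),("w10",g(729-400,290))]))
for n,k,e,tip in(("w9",(90,328),(87,438),(96,0)),("w10",(90,237),(89,356),None)):
    c,T=load(n)
    kk=toworld(c,[g(*k)],.036,T)[0];ee=toworld(c,[g(*e)],.034,T)[0];d=kk-ee;print(n,kk,ee,(kk[:2]+ee[:2])/2,np.linalg.norm(d),np.degrees(np.arctan2(-d[0],d[1])))
    if tip:
        q=toworld(c,[g(*tip)],.034,T)[0];d=q-ee;print(q,np.degrees(np.arctan2(-d[0],d[1])),np.linalg.norm(d))
E
```

```text
bar end [ 0.6151 -0.3976  0.0407] [ 0.6145 -0.3977  0.0456]
bar left edge [array([ 0.6005, -0.3818,  0.09  ]), array([ 0.5995, -0.3875,  0.09  ])]
standoff root [ 0.6461 -0.3957  0.0769]
w9 [ 0.5071 -0.3379  0.036 ] [ 0.4904 -0.4171  0.034 ] [ 0.4988 -0.3775] 0.0809577348747187 -11.933706987765914
[ 0.549 -0.135  0.034] -11.748302258826639 0.28809503552490734
w10 [ 0.5066 -0.3371  0.036 ] [ 0.491  -0.4173  0.034 ] [ 0.4988 -0.3772] 0.0816711855828511 -11.051338427364621
```

Run:
```python
from h import *
plan((.4984,-.378,.015),-11.6)
```

```text
phi0 -11.46 tcp [ 0.4691 -0.3872  0.3312] -> d 0.0148 0.0268 0.3162 rz 0.14  rows>=7
```

```bash
python3 -m handwheel '0.0148 0.0268 0.02 0 0 0.1 1;0.0148 0.0268 0.05 0 0 0.1 1;0.0148 0.0268 0.08 0 0 0.1 1;0.0148 0.0268 0.1 0 0 0.1 1;0.0148 0.0268 0.12 0 0 0.1 1;0.0148 0.0268 0.13 0 0 0.1 1;0.0148 0.0268 0.14 0 0 0.1 1;0.0148 0.0268 0.15 0 0 0.1 1;0.0148 0.0268 0.16 0 0 0.1 1'
```

```text
time_s: 14.7
position: [0.4987, -0.3793, 0.1714]
tcp_rot: [[0.201, 0.98, 0.001], [0.98, -0.201, -0.001], [-0.001, 0.001, -1.0]]
force: [0.0, -0.4, 0.0]
opening: 1.003
grasp_force: 0.0
```

```bash
python3 -m handwheel '0 0 0.02 0 0 0 1;0 0 0.04 0 0 0 1;0 0 0.06 0 0 0 1;0 0 0.08 0 0 0 1;0 0 0.1 0 0 0 1;0 0 0.115 0 0 0 1;0 0 0.115 0 0 0 1'; python3 -c "
from h import *
plan((.4984,-.378,.015),-11.6)"
```

```text
time_s: 15.4
position: [0.4971, -0.378, 0.0541]
tcp_rot: [[0.201, 0.98, -0.003], [0.98, -0.201, 0.003], [0.002, -0.003, -1.0]]
force: [0.8, 0.0, -0.4]
opening: 1.001
grasp_force: 0.0
phi0 -11.61 tcp [ 0.4971 -0.378   0.0541] -> d 0.0003 0.0013 0.0391 rz -0.01  rows>=1
```

```bash
python3 -m handwheel '0 0.001 0.015 0 0 0 1;0 0.001 0.028 0 0 0 1;0 0.001 0.036 0 0 0 1;0 0.001 0.039 0 0 0 1;0 0.001 0.039 0 0 0 1;0 0.001 0.039 0 0 0 0;0 0.001 0.039 0 0 0 0;0 0.001 0.039 0 0 0 0;0 0.001 0.039 0 0 0 0;0 0.001 0.039 0 0 0 0;0 0.001 0.039 0 0 0 0;0 0.001 0.039 0 0 0 0;0 0.001 0.039 0 0 0 0;0 0.001 0.039 0 0 0 0;0 0.001 0.039 0 0 0 0;0 0.001 0.039 0 0 0 0'
```

```text
time_s: 17.0
position: [0.4985, -0.379, 0.0172]
tcp_rot: [[0.201, 0.98, -0.001], [0.98, -0.201, 0.001], [0.0, -0.001, -1.0]]
force: [-2.2, 0.2, 0.7]
opening: 0.173
grasp_force: 30.0
```

```bash
python3 -m handwheel '0 0 -0.01 0 0 0 0;0 0 -0.03 0 0 0 0;0 0 -0.055 0 0 0 0;0 0 -0.08 0 0 0 0;0 0 -0.105 0 0 0 0;0 0 -0.12 0 0 0 0;0 0 -0.12 0 0 0 0;0 0 -0.12 0 0 0 0'
python3 - <<'E'
from h import *
s=bot.read_state();print(s["moment"],s["opening"])
plan((.4775,-.290,.137),-4.6)
E
```

```text
time_s: 17.8
position: [0.4992, -0.3791, 0.1374]
tcp_rot: [[0.201, 0.98, 0.0], [0.98, -0.201, -0.0], [-0.0, 0.001, -1.0]]
force: [0.4, 0.7, -2.3]
opening: 0.177
grasp_force: 30.0
[-0.064  -0.0239  0.0474] 0.17668441072883234
phi0 -11.59 tcp [ 0.4992 -0.3791  0.1374] -> d 0.0829 -0.0392 0.0004 rz -6.99  rows>=2
```

```bash
python3 -m handwheel '0.02 -0.01 0 0 0 -2 0;0.04 -0.02 0 0 0 -4 0;0.065 -0.03 0 0 0 -6 0;0.083 -0.039 0 0 0 -7 0;0.083 -0.039 0 0 0 -7 0;0.083 -0.039 0.015 0 0 -7 0;0.083 -0.039 0.03 0 0 -7 0;0.083 -0.039 0.042 0 0 -7 0;0.083 -0.039 0.047 0 0 -7 0;0.083 -0.039 0.047 0 0 -7 0;0.083 -0.039 0.047 0 0 -7 0;0.083 -0.039 0.047 0 0 -7 0'
python3 - <<'E'
from h import *
T,c=snap("w11");print(T)
R=T[:3,:3];g=T[:3,3]-.0168*R[:,2]
tip=g+.25*R[:,0];sh=g+.05*R[:,0];mid=g+.15*R[:,0]
yh=np.array([.0802,.9968,0]);xh=np.array([.9968,-.0802,0]);C=np.array([.5101,.1292,0])
print("tip stand",(tip-C)@xh,(tip-C)@yh,"handle",(g-C)@xh,(g-C)@yh)
blk=[C+x*xh+y*yh+[0,0,.125] for x,y in((-.018,-.137),(.018,-.137),(-.018,-.113),(.018,-.113))]
print(proj(c,[tip,mid,sh],T),proj(c,blk,T))
E
```

```text
time_s: 19.0
position: [0.4781, -0.2906, 0.0908]
tcp_rot: [[0.08, 0.997, 0.001], [0.997, -0.08, -0.001], [-0.001, 0.001, -1.0]]
force: [0.9, -0.0, -1.4]
opening: 0.172
grasp_force: 30.0
[[ 0.0803  0.9968  0.001   0.4781]
 [ 0.9968 -0.0803 -0.0009 -0.2906]
 [-0.0008  0.001  -1.      0.0908]
 [ 0.      0.      0.      1.    ]]
tip stand 0.0017754965135252105 -0.17102508370024574 handle 0.0017560937358728048 -0.4210302861132856
[[ 324.0844 -299.3601]
 [ 323.9722  -73.5886]
 [ 324.0272  163.1309]] [[ 288.0525 -234.5497]
 [ 354.2838 -236.4026]
 [ 306.8443  -32.7037]
 [ 339.5964  -35.7301]]
```

```bash
python3 -m handwheel '0 -0.0009 0.0003 0 0 0 0;0.01 -0.0009 0.0003 0 0 0 0;0.018 -0.0009 0.0003 0 0 0 0;0.025 -0.0009 0.0003 0 0 0 0;0.031 -0.0009 0.0003 0 0 0 0;0.036 -0.0009 0.0003 0 0 0 0;0.041 -0.0009 0.0003 0 0 0 0;0.046 -0.0009 0.0003 0 0 0 0;0.05 -0.0009 0.0003 0 0 0 0;0.05 -0.0009 0.0003 0 0 0 0'
cat > st.py <<'E'
from h import *
F=[];M=[]
for i in range(1):
    s=bot.read_state();F.append(s["force"]);M.append(s["moment"])
T=pose();R=T[:3,:3];g=T[:3,3]-.0168*R[:,2]
yh=np.array([.0802,.9968,0]);xh=np.array([.9968,-.0802,0]);C=np.array([.5101,.1292,0])
for n,q in(("handle",g),("tip",g+.25*R[:,0])): print(n,"stand x %.4f y %.4f z %.4f"%((q-C)@xh,(q-C)@yh,q[2]))
print("F tool",R.T@F[0],"M tool",R.T@M[0],"phi",np.degrees(np.arctan2(R[1,1],R[0,1])))
E
python3 st.py
```

```text
time_s: 20.05
position: [0.4807, -0.2396, 0.0899]
tcp_rot: [[0.08, 0.997, -0.0], [0.997, -0.08, 0.0], [0.0, -0.0, -1.0]]
force: [-0.2, -1.3, 0.1]
opening: 0.178
grasp_force: 30.0
handle stand x 0.0003 y -0.3700 z 0.1067
tip stand x 0.0001 y -0.1200 z 0.1068
F tool [-1.2854 -0.0635 -0.1431] M tool [-0.1094 -0.0425 -0.012 ] phi -4.567992294321776
```

```bash
python3 -m handwheel '0.006 0.0004 0 0 0 0 0;0.013 0.0007 0 0 0 0 0;0.02 0.0007 0 0 0 0 0;0.028 0.0007 0 0 0 0 0;0.036 0.0007 0 0 0 0 0;0.044 0.0007 0 0 0 0 0;0.05 0.0007 0 0 0 0 0;0.05 0.0007 0 0 0 0 0;0.05 0.0007 0 0 0 0 0'
python3 st.py
python3 - <<'E'
from h import *
for k in range(5):
    T,c=snap("w12"); s=bot.read_state();R=T[:3,:3];print(R.T@s["force"],R.T@s["moment"])
E
```

```text
time_s: 20.95
position: [0.4857, -0.1904, 0.09]
tcp_rot: [[0.08, 0.997, 0.0], [0.997, -0.08, -0.0], [-0.0, 0.0, -1.0]]
force: [0.1, -0.1, -1.4]
opening: 0.172
grasp_force: 30.0
handle stand x 0.0013 y -0.3205 z 0.1068
tip stand x 0.0011 y -0.0705 z 0.1067
F tool [-0.0766  0.0767  1.4066] M tool [-0.0575 -0.0046 -0.073 ] phi -4.566001216297167
[-0.8361  0.0502  0.6217] [-0.0926 -0.052  -0.0691]
[ 0.1039 -0.7398  0.2688] [-0.0698 -0.0239 -0.04  ]
[-0.4689 -0.5135  1.7495] [-0.0601 -0.034  -0.01  ]
[0.3556 1.0507 1.9153] [-0.1359 -0.0251 -0.0675]
[-0.2729 -0.7098  1.444 ] [-0.0275  0.0031 -0.039 ]
```

```bash
python3 - <<'E'
from h import *
for n in("top","scene"):
    c=capture(n);np.savez(n+"2.npz",**c);cv2.imwrite(f"pics/{n}2.png",c["color"][:,:,::-1])
E
python3 -m handwheel '0.005 0 0 0 0 0 0;0.01 0 0 0 0 0 0;0.014 0 0 0 0 0 0;0.018 0 0 0 0 0 0;0.022 0 0 0 0 0 0;0.026 0 0 0 0 0 0;0.03 0 0 0 0 0 0;0.03 0 0 0 0 0 0'
python3 st.py
python3 - <<'E'
from h import *
C=np.array([.5101,.1292,0]);yh=np.array([.0802,.9968,0])
h=C-.0405*yh
for n in("top","scene"):
    a=load(n+"2")[0];b=capture(n);np.savez(n+"3.npz",**b)
    P=proj(b,[h+[0,0,.12],h+[0,0,.055],h+.06*yh+[0,0,.107]]);print(n,P)
    x0,y0=(P.min(0)-12).astype(int);x1,y1=(P.max(0)+12).astype(int)
    A,B=[cv2.cvtColor(q["color"],cv2.COLOR_RGB2GRAY)[y0:y1,x0:x1].astype(np.float32) for q in(a,b)]
    D=abs(A-B);ys,xs=np.where(D>25);print("changed",len(ys),"box",(xs.min()+x0,xs.max()+x0,ys.min()+y0,ys.max()+y0) if len(ys) else None)
E
```

```text
time_s: 22.1
position: [0.4878, -0.1599, 0.0899]
tcp_rot: [[0.08, 0.997, -0.0], [0.997, -0.08, 0.0], [0.0, -0.0, -1.0]]
force: [-0.2, -0.5, -1.6]
opening: 0.173
grasp_force: 30.0
handle stand x 0.0010 y -0.2899 z 0.1067
tip stand x 0.0008 y -0.0399 z 0.1068
F tool [-0.4905 -0.1695  1.5654] M tool [-0.072  -0.0445 -0.0427] phi -4.562330126975076
top [[307.2896 205.7277]
 [308.2789 208.7534]
 [285.7472 204.2475]]
changed 357 box (np.int64(293), np.int64(319), np.int64(192), np.int64(219))
scene [[317.3122 203.9156]
 [316.945  224.2577]
 [300.3104 213.6551]]
changed 5 box (np.int64(325), np.int64(327), np.int64(207), np.int64(213))
```

```bash
python3 -m handwheel '0.004 0 0 0 0 0 0;0.009 0 0 0 0 0 0;0.014 0 0 0 0 0 0;0.02 0 0 0 0 0 0;0.027 0 0 0 0 0 0;0.034 0 0 0 0 0 0;0.041 0 0 0 0 0 0;0.048 0 0 0 0 0 0;0.055 0 0 0 0 0 0;0.062 0 0 0 0 0 0;0.068 0 0 0 0 0 0;0.072 0 0 0 0 0 0;0.075 0 0 0 0 0 0;0.075 0 0 0 0 0 0;0.075 0 0 0 0 0 0'
python3 st.py
python3 - <<'E'
from h import *
a=load("scene2")[0];b=capture("scene");np.savez("scene4.npz",**b)
C=np.array([.5101,.1292,0]);yh=np.array([.0802,.9968,0])
print(proj(b,[C+y*yh+[0,0,.107] for y in(-.137,-.113,-.055,-.025,.035)]))
A,B=[cv2.cvtColor(q["color"],cv2.COLOR_RGB2GRAY).astype(np.float32)[185:235,285:350] for q in(a,b)]
D=abs(A-B)
for r in range(8,46): print(r+185,"".join("#" if d>25 else "." for d in D[r]))
for q in(A,B):
    print(cv2.phaseCorrelate(A[18:45,24:38].copy(),q[18:45,24:38].copy()))
T,c=snap("w13");R=T[:3,:3]
for k in range(5):
    capture("wrist");s=bot.read_state();print(R.T@s["force"],R.T@s["moment"])
E
```

```text
time_s: 23.7
position: [0.494, -0.0859, 0.09]
tcp_rot: [[0.08, 0.997, 0.0], [0.997, -0.08, -0.0], [-0.0, 0.0, -1.0]]
force: [0.3, -1.0, -1.8]
opening: 0.175
grasp_force: 30.0
handle stand x 0.0012 y -0.2157 z 0.1068
tip stand x 0.0012 y 0.0343 z 0.1067
F tool [-0.9978  0.3563  1.8477] M tool [-0.1211 -0.0672  0.0047] phi -4.5931864682711465
[[342.5945 199.6677]
 [336.4928 201.6864]
 [321.1905 206.7486]
 [312.9534 209.4733]
 [295.7835 215.1524]]
193 .................................................................
194 ................................................................#
195 ...............................................................##
196 ............................................................#####
197 ............................................................#####
198 .............................................................####
199 .................................................................
200 .................................................................
201 .................................................................
202 .................
[... 1645 characters left out ...]
.....########
226 .........................................................########
227 .........................................................########
228 ..........................................................#######
229 ..........................................................#######
230 ...........................................................######
((0.5, 0.5), 1.0)
((0.493004333600652, 0.5723293773779599), 0.9416650024461157)
[0.5691 0.3232 0.7396] [-0.0833 -0.0623 -0.0675]
[ 0.7969 -0.5648  0.5724] [-0.0978 -0.0251  0.0452]
[ 0.3366 -0.3408  0.9976] [-0.0815 -0.0203 -0.025 ]
[-0.194  -0.6834  1.0258] [-0.0499 -0.0141  0.0046]
[-0.3599  0.404   0.7952] [-0.0637 -0.0413  0.0384]
```

```bash
python3 -c "
from rig import bot
print(bot.hand_in())"
```

```text
the job is handed in; nothing more can be done
None
```

The job is handed in: the hanger stands at the pin to within about 2 mm by the camera, and the spit is through both eyes with its tip about 60 mm beyond the hanger, its handle stopping about 35 mm short of the fixed eye, still held, with no contact force measured.

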